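# Set up the laser square off the stop

## Task

Set the line for the next cut across the white-faced panel: butt the steel set-up block against the face of the clamped stop and slide it home to the fence, then bring the laser square up with its cross bar flush against the fence and the end of the bar tight against the block. Once it sits there, and not before, nudge the slide switch on its top over to on, towards the cross bar. Leave block and laser square fully home, the switch on, and the other things on the bench undisturbed.

Things in the scene. Friction and masses are not known exactly. Their poses are not given: they have to be found in the camera images.
- stop_corner (a point): Inside corner of stop and fence, at the level of the panel's top. x: level, square into the fence, away from the robot; y: left along the fence; z up. Fence face = plane x 0; stop face = plane y 0 (x -40 to 0 mm). Block home, on the -y side of the stop: centre at x -37.5, y -12.5, z 20 mm, length along x (35 mm project past the stop). Laser square home: laser_ref at x 0, y -95, z 0, same axes.
- stop: Fixed steel clamp-on stop saddled over the fence: 30 mm wide along the fence, standing 40 mm out from the fence face, top 48 mm above the panel, clamp knob behind the fence. Origin: at the fence face, at mid-width, on the panel. Axes as stop_corner, which is 15 mm to its right (-y).
- jig: Fixed white-faced plywood panel and fence, a little askew on the bench. Panel 12 mm thick, 560 mm along y, reaching 320 mm out from the fence towards the robot (x -190 to 130 mm); fence face at x 130 mm: an aluminium-faced pine rail 600 mm long, 38 mm thick, 40 mm above the panel. Origin on the bench; x square into the fence, y left along it. Block and laser square stand on the panel.
- block_center (a point): Centre of the loose set-up block: a plain ground steel bar 75 mm long (its x axis), 25 mm thick (y) and 40 mm high (z), about 0.55 kg, standing on the panel on its 75 x 25 mm side. Either end and either face may go first.
- laser_center (a point): Centre of the loose laser square, 20 mm above its underside; 0.3 to 0.5 kg. x: from nose to cross bar; z up. Grey plastic housing: x -59.5 (nose, laser window) to 45.5 mm, y +-25 mm (grip here), 40 mm high. Aluminium cross bar over its end: x 45.5 to 59.5 mm, y +-70 mm, 24 mm high; its outer flat face goes against the fence, its left (+y) end against the block.
- laser_ref (a point): Middle of the outer face of the laser square's cross bar, at the underside; axes as laser_center. It lies 59.5 mm along +x and 20 mm below laser_center.
- switch_ridge (a point): Middle of the upper edge of the ridge of the slide switch in the laser square's top. The ridge is 24 mm wide (y), 5 mm thick (x) and stands 5 mm above the flat top (this point is 45 mm above the underside). When off it is 10 mm on the nose side of laser_center, on the centre line; it moves with the switch. Axes as laser_center. On: push the ridge along +x, towards the cross bar.
- switch (a joint): Position of the slide switch in m: 0 = off (towards the nose), 0.009 = on (towards the cross bar). An over-centre spring holds it at either end; it takes about 3 N to start it, less as it nears the middle (0.0045), beyond which it snaps over by itself.
- tape: Bystander: a black pocket tape measure, 70 x 36 x 50 mm high, on the bench; origin under its centre. Leave it alone.
- glue: Bystander: an upright white glue bottle, 54 mm in diameter, 150 mm high, on the bench; origin under its centre. Leave it alone.
- offcut: Bystander: a small wooden off-cut, 110 x 45 x 19 mm, flat on the bench; origin under its centre. Leave it alone.
- pencil: Bystander: a flat carpenter's pencil, about 180 mm long, 14 x 8 mm, on the bench; origin under its centre. Leave it alone.
Not all that is in view belongs to the job. Leave any blue, pink or purple look-alike of the part that bears laser_center alone.

How it is judged (in metres and radians):
On the way, in this order (a step that is already met when the one before it is completed fails the run):
1. the block is home: face against the stop, end against the fence (x of block_center in the frame of stop_corner between -0.0395 and -0.0355 m and y of block_center in the frame of stop_corner between -0.0145 and -0.0105 m and z of block_center in the frame of stop_corner between 0.017 and 0.023 m and angle between the x axis of block_center and the x axis of stop_corner, either way round below 0.03 rad), for 0.2 s.
2. the laser square is home, still off: cross bar against the fence, its end against the block (all of step 1 and x of laser_ref in the frame of stop_corner between -0.002 and 0.002 m and y of laser_ref in the frame of stop_corner between -0.0975 and -0.0925 m and z of laser_ref in the frame of stop_corner between -0.003 and 0.003 m and angle between the x axis of laser_ref and the x axis of stop_corner, either way round below 0.025 rad and value of joint switch below 0.003 m), for 0.2 s.
3. the switch is over its detent, on (value of joint switch above 0.0075 m), for 0.2 s.
At the end, for the whole second after the job is handed in: Block in the corner, within 2 mm of stop face and fence, parallel to 0.03 rad; laser square's bar within 2 mm of the fence, its end within 2.5 mm of touching the block, square to 0.025 rad; both standing on the panel, at rest; switch on (above 0.0075) (all of step 1 and x of laser_ref in the frame of stop_corner between -0.002 and 0.002 m and y of laser_ref in the frame of stop_corner between -0.0975 and -0.0925 m and z of laser_ref in the frame of stop_corner between -0.003 and 0.003 m and angle between the x axis of laser_ref and the x axis of stop_corner, either way round below 0.025 rad and value of joint switch above 0.0075 m and linear speed of each of block, laser below 0.01 m/s).
It fails at once if the laser is switched on before it has been brought up to the fence beside the block (value of joint switch above 0.006 m and (x of laser_ref in the frame of stop_corner below -0.01 m or y of laser_ref in the frame of stop_corner below -0.105 m or y of laser_ref in the frame of stop_corner above -0.085 m)).
It fails at once if a bystander (tape measure, glue bottle, off-cut or pencil) is moved by more than 20 mm (distance of any of tape, glue, offcut, pencil from where it was at the start of the episode above 0.02 m).
It also fails if it takes over 72 s, if anything falls off the work surface, if the arm or the gripper's body presses on something with over 40 N, if the wrist force passes 120 N, or if a joint passes its speed limit or range.

## Robot

A 6-joint arm with a two-finger parallel gripper is mounted at the origin on the work surface. World frame = base frame: x ahead of the robot, y to its left, z up, the work surface at z = 0. Lengths are in m, angles in degrees, forces in N, time in s.
With the tool pointing down it reaches from about 0.4 to 0.825 m from the base axis. Payload 7 kg.
Tool frame: the origin (TCP) lies on the centre line of the jaws, within the pads' length; the fingertips stand 11 mm ahead of it and the grasp point (between the pads) lies 8 mm behind it; z points along the fingers, y is the line along which they close (so a half turn about z gives the same grasp; the last joint's range is limited). The gripper opens to 88 mm and grips with 3 to 60 N. Pads are 19 mm wide; open, the fingers measure 130 mm over their backs; the gripper's body (78 mm by 193 mm) begins 47 mm behind the grasp point.
Start: joints at [82.397, 20.546, 0.682, 0, -70.136, -16.507], TCP at [0.276, 0.616, 0.238] pointing down, gripper open.
Joint ranges: [-176.03, 176.03], [-82.01, 121.73], [-58.28, 71.71], [-173.87, 95.51], [-174.79, -0.11], [-173.66, 173.66]. Speed limits (degrees/s): [136.94, 136.94, 172.46, 180, 180, 180].

## Interface

Orientations are given as [roll, pitch, yaw] about the fixed x, y, z axes, in that order (R = Rz(yaw) Ry(pitch) Rx(roll)).
In Python, from plant import r, capture, camera_model, job gives the robot as it stands.
- The arm moves only by the tool drive_tool, never from a script. Its argument "increments" is a list that holds one entry, the list of rows, each a list of 5 numbers: the gripper's target within -1 to 1 (fully open at 1, half-way at 0, shut at -1), then the shift along the tool's x, y, z scaled (see below), then the turn about the tool's z scaled (see below). In form: [[[gripper, tx, ty, tz, roll], ...]]. A call has 1 to 5 rows; each row is the pose to reach, as a shift and turn from the pose commanded when the call began, along the tool's axes at that moment, turning the shorter way round; what a row does not reach only later rows make up. The controller multiplies each number of a shift by 120 mm and each number of a turn by 360 degrees. A row lasts 1/8 s, in which the tool goes at most 62.5 mm and 10.7 degrees, less where a joint would pass 70% of its speed; a pose out of reach is approached as far as the arm can. A call with a number of a shift or a turn outside -1 to 1 is refused whole. A call with a gripper value outside its range is refused whole. The fingers move at their own pace and stop on an object; "squeeze" is the grip in N (left out, the last holds). Time passes only in rows, so rows that repeat a pose let the fingers close. It gives the time, the measured TCP pose, the force, the opening and the grip force at its end, in the units of the state.
- r.get_state(): the state, without advancing time (a new reading comes with each control period).
- capture(name): name is "side" or "top" or "wrist"; returns the picture (420x560x3 uint8, red, green, blue); there is no depth.
- camera_model(name): a dict with "camera_matrix" (3x3 intrinsics, pixels), "k1" (the pictures are not rectified: a ray, as slopes to the right and down, at radius r is drawn at 1 + k1 r^2 times it, then the intrinsics apply), "rvec" (rotation vector, rad) and "tvec" (3), from world to camera coordinates, as OpenCV has them. Camera axes: x right, y down, z forward; pixel columns grow to the right and rows downward; lengths in m; the calibration is good to about 2 mm. A picture is of the moment at which its call begins: read the wrist's pose just before it. camera_model takes no time and is no camera call; for the wrist camera it gives the pose at the moment of the call.
- job.close_job(): hands the job in; it is judged then, once.
The state is a dict: "time_s": time; "joints": joint angles; "qd": joint speeds; "joint_torque": joint torques, N m; "tcp_pos": TCP position; "eef_rot": TCP orientation; "contact_force": force on the tool from outside, world axes, zero at the start; "moment": the same for the moment, N m; "gripper_width": finger opening in m; "gripper_force": force on a finger pad.
Only numpy, scipy, OpenCV 4.12 (cv2) and the standard library are available. Lean on these libraries where they do the work, as an engineer would, in place of code of your own. Each camera call takes 0.05 s, during which the arm holds its last target. There are 200 camera calls.

## Working session

There is one attempt and no reset: what is moved stays moved. The work goes in short steps, Python scripts to look and compute and a tool call to move; the robot and the scene stay as the last step left them, time stands still between calls to the robot, and variables do not carry over. Pictures are saved under pics/ and viewed, at most 11 in all, crops included, and the job is handed in when it is done.

Besides the shell and the picture viewer there is one more tool, called by a JSON object that holds its "op" and its "data", one argument or row to a line. drive_tool: Moves the arm, as the interface text tells. Its arguments: {"type":"object","properties":{"increments":{"type":"array"},"squeeze":{"type":"number"}},"required":["increments"]}

```bash
mkdir -p pics; ls; python3 - <<'E'
from plant import r,capture,camera_model
import cv2
for n in("top","side"):
    im=capture(n); cv2.imwrite(f"pics/{n}0.png",cv2.cvtColor(im,cv2.COLOR_RGB2BGR)); m=camera_model(n); print(n,m)
print(r.get_state())
E
```

```text
pics
top {'camera_matrix': array([[425.48934758,   0.        , 278.99034449],
       [  0.        , 425.48934758, 211.62166274],
       [  0.        ,   0.        ,   1.        ]]), 'k1': -0.06748790783865834, 'rvec': array([ 2.20242652, -2.15529238,  0.07940695]), 'tvec': array([-0.07783453,  0.44948696,  1.27394575])}
side {'camera_matrix': array([[509.80308982,   0.        , 284.49784832],
       [  0.        , 509.80308982, 210.00506136],
       [  0.        ,   0.        ,   1.        ]]), 'k1': -0.08964878348762179, 'rvec': array([ 2.4254624 , -0.42993144,  0.15830613]), 'tvec': array([-0.4457264 ,  0.12142287,  1.93859315])}
{'time_s': 0.1, 'joints': array([ 8.23976354e+01,  2.05868246e+01,  6.42195098e-01, -1.74585067e-02,
       -7.01365756e+01, -1.65056310e+01]), 'qd': array([ 0.05515339, -0.07423974,  0.20398166,  0.1272759 ,  0.00752953,
       -0.06185935]), 'joint_torque': array([-2.82396271e-03, -5.84164345e+01,  2.93754101e+01,  7.01557025e+00,
        1.02269652e-02, -5.85228872e-05]), 'tcp_pos': array([0.27557877, 0.61574687, 0.23674706]), 'eef_rot': array([ 1.79917478e+02, -7.33627476e-03, -2.41139340e+01]), 'contact_force': array([0.58109173, 1.01922118, 0.13782056]), 'moment': array([ 0.08288783,  0.00372335, -0.02327902]), 'gripper_force': 0.0, 'gripper_width': 0.08761320257552647}
```

View pics/top0.png

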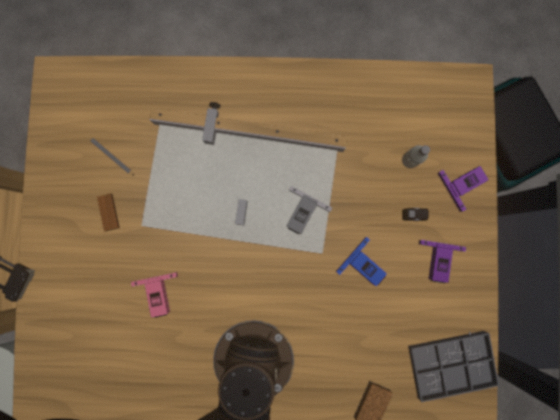

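View pics/side0.png

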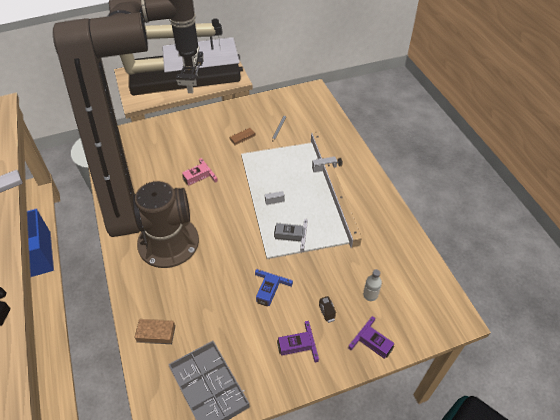

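Laser-square candidates in the top view are grey (303,212) on the panel, blue (367,265), purple (468,182) and (442,262), and pink (155,297). I choose the grey one. The block is at (241,212) and the stop at (210,122). Next is a close crop to check.

```bash
python3 - <<'E'
import cv2
im=cv2.imread("pics/top0.png")[95:260,140:350]
cv2.imwrite("pics/top0c.png",cv2.resize(im,None,fx=3.6,fy=3.6,interpolation=cv2.INTER_CUBIC))
E
```

```text
(no output)
```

View pics/top0c.png

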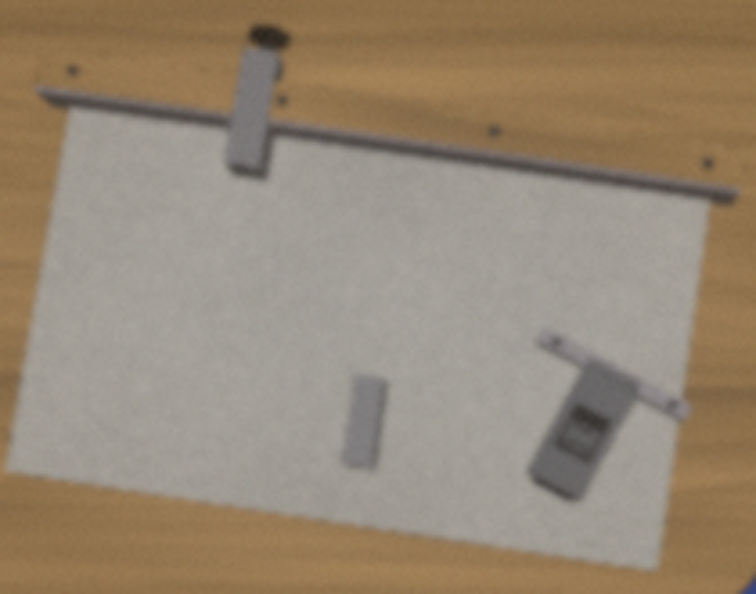

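```bash
cat > h.py <<'E'
import numpy as np,cv2
from plant import r,capture,camera_model
def px2w(m,uv,z):
    """pixels -> world points on plane(s) z"""
    uv=np.atleast_2d(np.array(uv,float)); K=m["camera_matrix"]
    d=np.array([m["k1"],0,0,0,0]); n=cv2.undistortPoints(uv[:,None],K,d)[:,0]
    R=cv2.Rodrigues(np.array(m["rvec"]))[0]; c=-R.T@np.array(m["tvec"]).ravel()
    ray=np.c_[n,np.ones(len(n))]@R
    return c+ray*((z-c[2])/ray[:,2])[:,None]
def w2px(m,P):
    return cv2.projectPoints(np.array(P,float).reshape(-1,3),np.array(m["rvec"]),np.array(m["tvec"]),m["camera_matrix"],np.array([m["k1"],0,0,0,0]))[0][:,0]
def ang(a,b): return np.degrees(np.arctan2(b[1]-a[1],b[0]-a[0]))
def tool(R0,t0,tgt):  # increments (scaled) from commanded tcp to target
    from scipy.spatial.transform import Rotation as Ro
    R=Ro.from_euler("xyz",R0,degrees=True).as_matrix()
    return R.T@(np.array(tgt)-t0)/0.12
E
python3 - <<'E'
from h import *
np.set_printoptions(precision=4,suppress=True)
m=camera_model("top")
c=lambda L:np.array(L)/3.6+[140,95]
def sh(n,L,z):
    P=px2w(m,c(L),z); print(n,P[:,:2].tolist() and P[:,:2].round(4).tolist()); return P
p=sh("panel NL NR FL FR",[(8,470),(657,570),(70,107),(708,200)],.012)
print("yaw from near, far, left,right",ang(p[1],p[0])-90,ang(p[3],p[2])-90,ang(p[0],p[2]),ang(p[1],p[3]))
s=sh("stop top near L,R",[(228,162),(266,168)],.060)
b=sh("block FL FR NR NL",[(354,376),(387,378),(376,467),(345,465)],.052); print(b.mean(0),ang(b[3],b[0]),ang(b[2],b[1]))
l=sh("housing FL FR NR NL",[(590,357),(638,378),(578,494),(532,470)],.052);print(l.mean(0),ang(l[3],l[0]),ang(l[2],l[1]))
e=sh("bar L R",[(543,337),(686,408)],.036);print(e.mean(0),ang(e[1],e[0])-90)
print(camera_model("wrist")); print(r.get_state()["time_s"])
E
```

```text
panel NL NR FL FR [[0.3996, 0.3503], [0.3277, -0.2025], [0.716, 0.3117], [0.6445, -0.242]]
yaw from near, far, left,right -7.416885881715714 -7.363589047291569 -6.95138904032166 -7.114719167645916
stop top near L,R [[0.6575, 0.1624], [0.653, 0.1305]]
block FL FR NR NL [[0.482, 0.0529], [0.4809, 0.0257], [0.4074, 0.0327], [0.4085, 0.0582]]
[0.4447 0.0424 0.052 ] -4.08087366970037 -5.44270464644197
housing FL FR NR NL [[0.5018, -0.1409], [0.4853, -0.1807], [0.3889, -0.1331], [0.4077, -0.0951]]
[ 0.4459 -0.1375  0.052 ] -25.988540777704728 -26.304651435575163
bar L R [[0.5197, -0.1023], [0.4628, -0.2224]]
[ 0.4912 -0.1623  0.036 ] -25.352004973021565
{'camera_matrix': array([[307.6665,   0.    , 280.9782],
       [  0.    , 307.6665, 206.4016],
       [  0.    ,   0.    ,   1.    ]]), 'k1': -0.05398264092506221, 'rvec': array([-1.6272,  2.5102,  0.307 ]), 'tvec': array([ 0.6747, -0.0298,  0.3887])}
0.1
```

{"op": "drive_tool", "data": {
  "increments": [
    [[1,0.96,0.96,0,0],[1,0.96,0.96,0,0],[1,0.96,0.96,0,0]]
  ]
}}

```text
time_s: 0.48
tcp_pos: [0.3343, 0.4613, 0.2373]
eef_rot: [180.0, 0.0, -24.1]
contact_force: [0.4, 0.9, 0.1]
gripper_width: 0.0878
gripper_force: 0.0
```

{"op": "drive_tool", "data": {
  "increments": [
    [[1,0.96,0.96,0,0],[1,0.96,0.96,0,0],[1,0.96,0.96,0,0]]
  ]
}}

```text
time_s: 0.85
tcp_pos: [0.3921, 0.309, 0.2375]
eef_rot: [180.0, 0.0, -24.2]
contact_force: [1.3, -0.4, -0.7]
gripper_width: 0.0875
gripper_force: 0.0
```

{"op": "drive_tool", "data": {
  "increments": [
    [[1,0.8,0.96,0,0],[1,0.8,0.96,0,0],[1,0.8,0.96,0,0]]
  ]
}}

```text
time_s: 1.23
tcp_pos: [0.4324, 0.1645, 0.2375]
eef_rot: [180.0, 0.0, -24.2]
contact_force: [0.4, 0.9, -0.4]
gripper_width: 0.0878
gripper_force: 0.0
```

{"op": "drive_tool", "data": {
  "increments": [
    [[1,0.34,0.93,0,-0.054],[1,0.34,0.93,0,-0.054],[1,0.34,0.93,0,-0.054],[1,0.34,0.93,0,-0.054]]
  ]
}}

```text
time_s: 1.72
tcp_pos: [0.4242, 0.0486, 0.2376]
eef_rot: [-180.0, -0.0, -4.8]
contact_force: [-0.2, 0.4, -0.4]
gripper_width: 0.0872
gripper_force: 0.0
```

```bash
python3 - <<'E'
from h import *
import pickle
s=r.get_state(); m=camera_model("wrist"); im=capture("wrist")
pickle.dump(m,open("w1.pkl","wb"))
cv2.imwrite("pics/w1.png",cv2.cvtColor(cv2.resize(im,None,fx=1.4,fy=1.4,interpolation=cv2.INTER_CUBIC),cv2.COLOR_RGB2BGR))
print(s["tcp_pos"],s["eef_rot"]); R=cv2.Rodrigues(m["rvec"])[0]; print(-R.T@m["tvec"],R)
E
```

```text
[0.42419304 0.04858028 0.23762376] [-1.79983212e+02 -1.52028782e-02 -4.81669463e+00]
[0.48902828 0.04374395 0.38400005] [[-8.33890104e-02 -9.96516962e-01  4.66829563e-04]
 [-9.66830420e-01  8.10183016e-02  2.42229175e-01]
 [-2.41423303e-01  1.97479062e-02 -9.70218949e-01]]
```

View pics/w1.png

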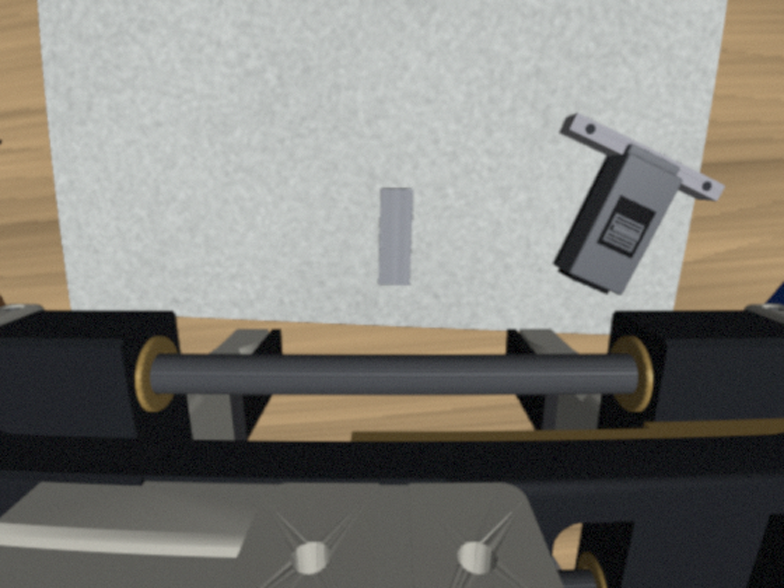

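Wrist view: the block is at (396,236), upright and almost parallel to the tool. The grey laser square (620,220) lies on the panel with its bar at the far side.

```bash
python3 - <<'E'
from h import *
import pickle
m=pickle.load(open("w1.pkl","rb"))
c=lambda L:np.array(L)/1.4
b=px2w(m,c([(381,188),(412,188),(411,284),(380,284)]),.052); print(b.round(4)); print(b.mean(0),ang(b[3],b[0]),ang(b[2],b[1]))
l=px2w(m,c([(628,150),(681,178),(614,294),(566,270)]),.052); print(l.round(4)); print(l.mean(0),ang(l[3],l[0]),ang(l[2],l[1]))
e=px2w(m,c([(574,113),(724,184)]),.036); print(e.round(4),ang(e[1],e[0])-90, np.linalg.norm(e[0]-e[1]))
E
```

```text
[[0.4852 0.0532 0.052 ]
 [0.4833 0.03   0.052 ]
 [0.4093 0.0362 0.052 ]
 [0.4113 0.0607 0.052 ]]
[0.44729221 0.04505132 0.052     ] -5.771669855557458 -4.826491653433015
[[ 0.4989 -0.1341  0.052 ]
 [ 0.4755 -0.1769  0.052 ]
 [ 0.3873 -0.127   0.052 ]
 [ 0.4104 -0.0872  0.052 ]]
[ 0.44303746 -0.13129337  0.052     ] -27.923562294132626 -29.52795284767782
[[ 0.5299 -0.0993  0.036 ]
 [ 0.4677 -0.2248  0.036 ]] -26.326189829466742 0.14006566526954556
```

{"op": "drive_tool", "data": {
  "increments": [
    [[1,0.018,0.024,0.4,0],[1,0.018,0.024,0.86,0],[1,0.018,0.024,0.86,0]]
  ]
}}

```text
time_s: 2.15
tcp_pos: [0.4236, 0.0454, 0.1315]
eef_rot: [179.7, 0.4, -4.6]
contact_force: [0.5, 0.0, 0.1]
gripper_width: 0.0879
gripper_force: 0.0
```

{"op": "drive_tool", "data": {
  "increments": [
    [[1,0,0,0.5,0],[1,0,0,0.86,0],[1,0,0,0.86,0],[-0.6,0,0,0.86,0],[-0.6,0,0,0.86,0]]
  ],
  "squeeze": 25
}}

```text
time_s: 2.78
tcp_pos: [0.4277, 0.0468, 0.0333]
eef_rot: [-179.9, -0.2, -4.6]
contact_force: [0.1, 0.8, 0.2]
gripper_width: 0.0731
gripper_force: 0.0
```

{"op": "drive_tool", "data": {
  "increments": [
    [[-0.9,0,0,0,0],[-0.9,0,0,0,0],[-0.9,0,0,0,0],[-0.9,0,0,0,0]]
  ]
}}

```text
time_s: 3.28
tcp_pos: [0.426, 0.0457, 0.0312]
eef_rot: [180.0, 0.0, -4.7]
contact_force: [0.0, 0.2, 0.2]
gripper_width: 0.0335
gripper_force: 0.0
```

{"op": "drive_tool", "data": {
  "increments": [
    [[-0.9,0,0,0,0],[-0.9,0,0,0,0],[-0.9,0,0,0,0],[-0.9,0,0,0,0]]
  ]
}}

```text
time_s: 3.78
tcp_pos: [0.4261, 0.0458, 0.0311]
eef_rot: [-180.0, -0.0, -4.7]
contact_force: [0.7, 1.3, -0.2]
gripper_width: 0.0248
gripper_force: 25.0
```

{"op": "drive_tool", "data": {
  "increments": [
    [[-0.9,0,0,-0.1,0],[-0.9,0.3,-0.12,-0.1,0],[-0.9,0.773,-0.32,-0.1,0],[-0.9,0.773,-0.32,-0.1,0]]
  ]
}}

```text
time_s: 4.28
tcp_pos: [0.526, 0.0781, 0.0436]
eef_rot: [-180.0, -0.2, -4.6]
contact_force: [-0.3, -0.2, -5.4]
gripper_width: 0.0246
gripper_force: 25.0
```

{"op": "drive_tool", "data": {
  "increments": [
    [[-0.9,0.4,-0.16,0,0.0072],[-0.9,0.773,-0.32,0,0.0072],[-0.9,0.773,-0.32,0,0.0072],[-0.9,0.773,-0.32,0,0.0072]]
  ]
}}

```text
time_s: 4.78
tcp_pos: [0.6158, 0.1065, 0.0425]
eef_rot: [179.9, 0.2, -7.3]
contact_force: [-1.3, -0.4, -5.3]
gripper_width: 0.0247
gripper_force: 25.0
```

```bash
python3 - <<'E'
from h import *
import pickle
s=r.get_state(); m=camera_model("wrist"); im=capture("wrist")
pickle.dump(m,open("w2.pkl","wb"))
cv2.imwrite("pics/w2.png",cv2.cvtColor(cv2.resize(im,None,fx=1.4,fy=1.4,interpolation=cv2.INTER_CUBIC),cv2.COLOR_RGB2BGR))
print(s["tcp_pos"],s["eef_rot"])
E
```

```text
[0.61577318 0.10652277 0.04247765] [ 1.79930878e+02  1.51518132e-01 -7.30716845e+00]
```

View pics/w2.png

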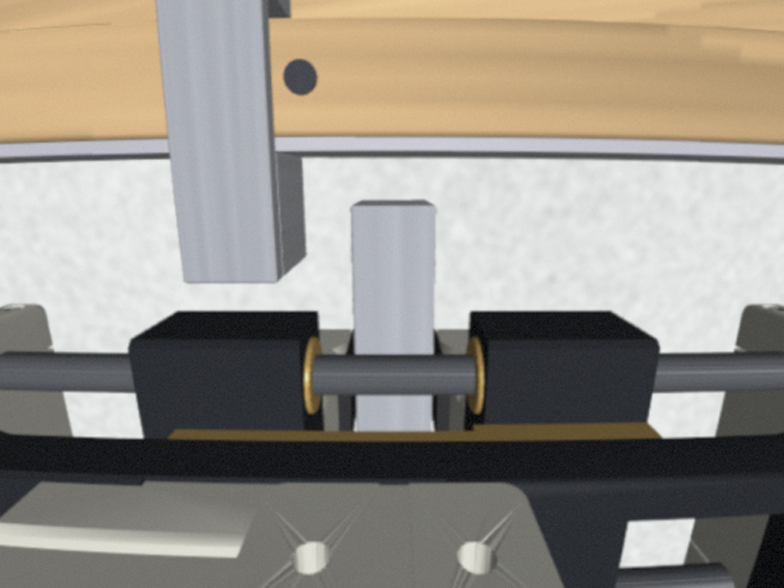

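Wrist view: the held block (353–434, 205) is parallel to the stop (near-right corner 277,281) with a visible gap. The fence's front top edge is at row ~155.

```bash
python3 - <<'E'
from h import *
import pickle
m=pickle.load(open("w2.pkl","rb"))
p=lambda L,z:px2w(m,np.array(L)/1.4,z)
b=p([(353,206),(434,207),(354,320),(433,320)],.064); s=p([(277,281),(269,140)],.060); f=p([(310,155),(780,154)],.052)
print(b.round(4),s.round(4),f.round(4)); print(ang(b[2],b[0]),ang(b[3],b[1]),ang(s[0],s[1]),ang(f[1],f[0])-90)
tx=np.array([np.cos(np.radians(-7.3)),np.sin(np.radians(-7.3)),0]);ty=np.array([-tx[1],tx[0],0])
print("gap y",(s-b[0])@ty,"gap x",(f-b[0])@tx,(f-b[1])@tx)
E
```

```text
[[0.6752 0.1111 0.064 ]
 [0.6719 0.0882 0.064 ]
 [0.6413 0.1159 0.064 ]
 [0.6383 0.0921 0.064 ]] [[0.6555 0.1381 0.06  ]
 [0.6966 0.1326 0.06  ]] [[ 0.6916  0.1231  0.052 ]
 [ 0.6749 -0.0252  0.052 ]]
-8.04160077940101 -6.492456090807618 -7.578296020703771 -6.397002894278685
gap y [0.02426966 0.02406842] gap x [0.01474833 0.01709917] [0.01502036 0.01737121]
```

{"op": "drive_tool", "data": {
  "increments": [
    [[-0.9,0,0,0.09,0],[-0.9,0,0,0.09,0],[-0.9,0,-0.1,0.09,0],[-0.9,0,-0.13,0.09,0],[-0.9,0,-0.13,0.09,0]]
  ]
}}

```text
time_s: 5.45
tcp_pos: [0.6192, 0.1233, 0.0324]
eef_rot: [-180.0, -0.0, -7.2]
contact_force: [0.6, -1.2, -4.7]
gripper_width: 0.025
gripper_force: 25.0
```

{"op": "drive_tool", "data": {
  "increments": [
    [[-0.9,0,-0.02,0,0],[-0.9,0,-0.02,0,0]]
  ]
}}

```text
time_s: 5.7
tcp_pos: [0.6195, 0.1251, 0.0324]
eef_rot: [-180.0, -0.0, -7.3]
contact_force: [0.4, -0.2, -5.4]
gripper_width: 0.0247
gripper_force: 25.0
```

{"op": "drive_tool", "data": {
  "increments": [
    [[-0.9,0,-0.03,0.011,0],[-0.9,0,-0.03,0.011,0],[-0.9,0,-0.03,0.011,0]]
  ]
}}

```text
time_s: 6.08
tcp_pos: [0.6202, 0.1287, 0.0312]
eef_rot: [-180.0, -0.0, -7.3]
contact_force: [0.7, -0.3, -2.6]
gripper_width: 0.0248
gripper_force: 25.0
```

{"op": "drive_tool", "data": {
  "increments": [
    [[-0.9,0,-0.02,0,0],[-0.9,0,-0.02,0,0]]
  ]
}}

```text
time_s: 6.32
tcp_pos: [0.6201, 0.13, 0.0312]
eef_rot: [179.9, 0.0, -7.3]
contact_force: [0.4, -5.7, -1.6]
gripper_width: 0.0252
gripper_force: 25.0
```

{"op": "drive_tool", "data": {
  "increments": [
    [[-0.9,0,-0.012,0,0],[-0.9,0,-0.012,0,0]]
  ]
}}

```text
time_s: 6.58
tcp_pos: [0.62, 0.1302, 0.0312]
eef_rot: [179.8, 0.1, -7.3]
contact_force: [1.2, -10.6, 0.8]
gripper_width: 0.0248
gripper_force: 25.0
```

{"op": "drive_tool", "data": {
  "increments": [
    [[-0.9,0.09,0,0,0],[-0.9,0.09,0,0,0]]
  ]
}}

```text
time_s: 6.82
tcp_pos: [0.6296, 0.1288, 0.0311]
eef_rot: [179.8, 0.2, -7.3]
contact_force: [-5.5, -9.2, 3.8]
gripper_width: 0.0249
gripper_force: 25.0
```

{"op": "drive_tool", "data": {
  "increments": [
    [[-0.9,0.02,0,0,0],[-0.9,0.02,0,0,0]]
  ]
}}

```text
time_s: 7.08
tcp_pos: [0.6309, 0.1285, 0.0312]
eef_rot: [179.8, 0.3, -7.3]
contact_force: [-9.4, -7.4, 7.3]
gripper_width: 0.0251
gripper_force: 25.0
```

{"op": "drive_tool", "data": {
  "increments": [
    [[-0.9,0.025,0,0,0],[-0.9,0.025,0,0,0]]
  ]
}}

```text
time_s: 7.32
tcp_pos: [0.6338, 0.1282, 0.0312]
eef_rot: [179.8, 0.3, -7.3]
contact_force: [-10.0, -7.2, 7.0]
gripper_width: 0.0247
gripper_force: 25.0
```

{"op": "drive_tool", "data": {
  "increments": [
    [[-0.9,0.025,0,0,0],[-0.9,0.025,0,0,0]]
  ]
}}

```text
time_s: 7.58
tcp_pos: [0.6349, 0.128, 0.0311]
eef_rot: [179.8, 0.4, -7.3]
contact_force: [-17.5, -3.2, 12.8]
gripper_width: 0.0251
gripper_force: 25.0
```

{"op": "drive_tool", "data": {
  "increments": [
    [[-0.9,0.012,-0.012,0,0],[-0.9,0.012,-0.012,0,0]]
  ]
}}

```text
time_s: 7.82
tcp_pos: [0.6349, 0.128, 0.031]
eef_rot: [179.6, 0.6, -7.4]
contact_force: [-21.2, -7.4, 17.4]
gripper_width: 0.0251
gripper_force: 25.0
```

```bash
python3 - <<'E'
from h import *
import pickle
s=r.get_state(); m=camera_model("wrist"); im=capture("wrist")
pickle.dump(m,open("w3.pkl","wb"))
cv2.imwrite("pics/w3.png",cv2.cvtColor(cv2.resize(im[:270,80:400],None,fx=2.2,fy=2.2,interpolation=cv2.INTER_CUBIC),cv2.COLOR_RGB2BGR))
print(s["tcp_pos"],s["eef_rot"],s["moment"])
E
```

```text
[0.63488297 0.12801676 0.03103114] [179.64291346   0.60438753  -7.37133112] [-2.20876382  7.52339182 -0.23986298]
```

View pics/w3.png

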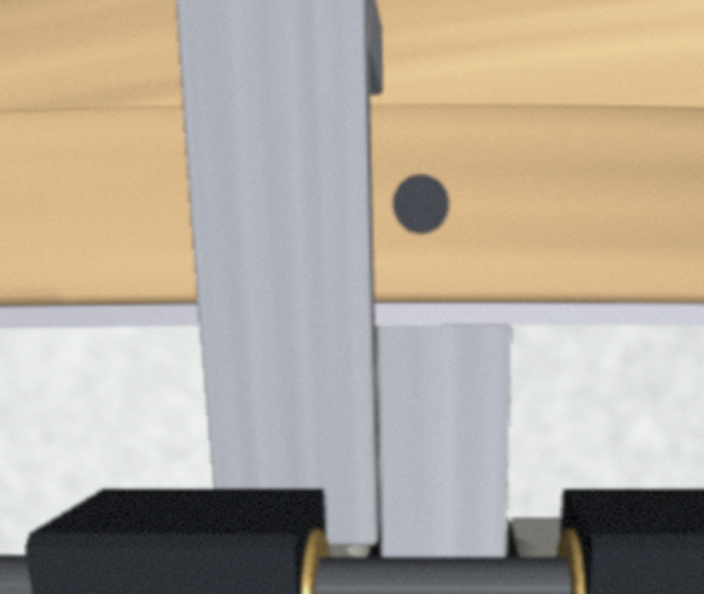

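Both faces are closed: the block's end meets the fence (row 325) and its face meets the stop (col 378). I'll ease off the push and release.

{"op": "drive_tool", "data": {
  "increments": [
    [[-0.9,-0.025,0.01,0,0],[-0.9,-0.025,0.01,0,0],[0.2,-0.025,0.01,0,0],[0.2,-0.025,0.01,0,0],[0.2,-0.025,0.01,0,0]]
  ]
}}

```text
time_s: 8.5
tcp_pos: [0.6386, 0.1309, 0.0314]
eef_rot: [-180.0, -0.1, -7.2]
contact_force: [0.1, -0.0, -0.1]
gripper_width: 0.0489
gripper_force: 0.0
```

{"op": "drive_tool", "data": {
  "increments": [
    [[0.2,0,0,-0.3,0],[0.5,0,0,-1,0],[0.5,0,0,-1,0]]
  ]
}}

```text
time_s: 8.88
tcp_pos: [0.6402, 0.1314, 0.1557]
eef_rot: [-179.8, -0.3, -7.2]
contact_force: [-0.3, -0.6, -0.4]
gripper_width: 0.0643
gripper_force: 0.0
```

{"op": "drive_tool", "data": {
  "increments": [
    [[1,-0.2,0.4,-0.42,0],[1,-0.44,0.8,-0.42,0],[1,-0.44,0.8,-0.42,0]]
  ]
}}

```text
time_s: 9.25
tcp_pos: [0.5719, 0.0399, 0.2034]
eef_rot: [-179.9, -0.1, -7.4]
contact_force: [1.2, -0.0, -0.0]
gripper_width: 0.0862
gripper_force: 0.0
```

{"op": "drive_tool", "data": {
  "increments": [
    [[1,-0.44,0.8,0,0],[1,-0.44,0.8,0,0]]
  ]
}}

```text
time_s: 9.5
tcp_pos: [0.5082, -0.0474, 0.2014]
eef_rot: [-180.0, -0.0, -7.2]
contact_force: [0.3, -0.1, -0.4]
gripper_width: 0.0875
gripper_force: 0.0
```

{"op": "drive_tool", "data": {
  "increments": [
    [[1,-0.44,0.8,0,0.055],[1,-0.44,0.8,0,0.055],[1,-0.44,0.8,0,0.055],[1,-0.44,0.8,0,0.055]]
  ]
}}

```text
time_s: 10.0
tcp_pos: [0.4452, -0.1351, 0.2017]
eef_rot: [-180.0, -0.1, -27.0]
contact_force: [-0.2, 1.4, 0.2]
gripper_width: 0.0873
gripper_force: 0.0
```

```bash
python3 - <<'E'
from h import *
import pickle
s=r.get_state(); m=camera_model("wrist"); im=capture("wrist")
pickle.dump(m,open("w4.pkl","wb"))
cv2.imwrite("pics/w4.png",cv2.cvtColor(cv2.resize(im,None,fx=1.4,fy=1.4,interpolation=cv2.INTER_CUBIC),cv2.COLOR_RGB2BGR))
print(s["tcp_pos"],s["eef_rot"])
E
```

```text
[ 0.44521374 -0.13509137  0.20170794] [-1.79971804e+02 -5.12808683e-02 -2.70197992e+01]
```

View pics/w4.png

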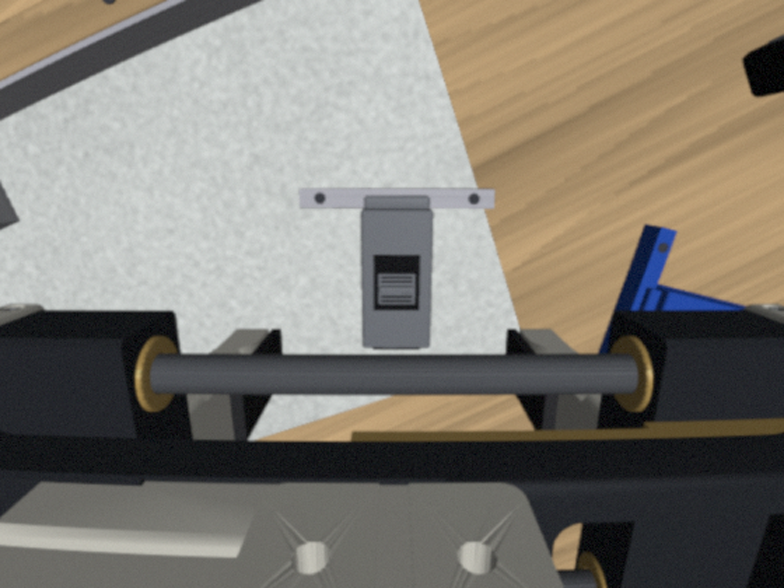

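The grey laser square (397,270) is aligned with the tool: bar far edge at row ~188 (cols 301–494), nose at row 346. The blue look-alike at (650,290) lies off to the right, clear of the fingers.

```bash
python3 - <<'E'
from h import *
import pickle
m=pickle.load(open("w4.pkl","rb"))
p=lambda L,z:px2w(m,np.array(L)/1.4,z)
b=p([(301,187.5),(494,189)],.036); n=p([(362,346),(430,346.5),(362,210),(431,210)],.052); h=p([(320,198),(474,199)],.036)
tcp=np.array([.4452,-.1351,0]);a=np.radians(-27.02);tx=np.array([np.cos(a),np.sin(a),0]);ty=np.array([np.sin(a),-np.cos(a),0])
for q in(b,n,h): print(np.c_[(q-tcp)@tx,(q-tcp)@ty].round(4))
print(ang(b[1],b[0])-90,ang(h[1],h[0])-90,ang(n[0],n[2]),ang(n[1],n[3]))
E
```

```text
[[ 0.0611 -0.0661]
 [ 0.0602  0.0708]]
[[-0.0521 -0.0236]
 [-0.0525  0.0263]
 [ 0.0463 -0.0219]
 [ 0.0463  0.0249]]
[[ 0.0538 -0.0529]
 [ 0.0532  0.0569]]
-27.404594806986665 -27.337216003777677 -27.979949870181347 -26.2115304559097
```

{"op": "drive_tool", "data": {
  "increments": [
    [[1,0.009,0.013,0.5,0],[1,0.009,0.013,0.9,0],[1,0.009,0.013,0.9,0]]
  ]
}}

```text
time_s: 10.42
tcp_pos: [0.4428, -0.1365, 0.0907]
eef_rot: [179.8, 0.4, -27.0]
contact_force: [-0.5, 0.2, 1.1]
gripper_width: 0.0877
gripper_force: 0.0
```

{"op": "drive_tool", "data": {
  "increments": [
    [[0.6,0,0,0.4,0],[0.4,0,0,0.52,0],[0.2,0,0,0.52,0],[-0.6,0,0,0.52,0],[-0.6,0,0,0.52,0]]
  ],
  "squeeze": 20
}}

```text
time_s: 11.05
tcp_pos: [0.4462, -0.1369, 0.0327]
eef_rot: [-179.9, -0.2, -27.0]
contact_force: [-1.4, 2.2, 6.3]
gripper_width: 0.05
gripper_force: 20.0
```

{"op": "drive_tool", "data": {
  "increments": [
    [[-0.6,0,0,0,0],[-0.6,0,0,0,0],[-0.6,0,0,0,0]]
  ]
}}

```text
time_s: 11.42
tcp_pos: [0.4462, -0.1369, 0.0327]
eef_rot: [-179.9, -0.2, -27.0]
contact_force: [0.4, 3.2, 6.3]
gripper_width: 0.0498
gripper_force: 20.0
```

{"op": "drive_tool", "data": {
  "increments": [
    [[-0.6,0,0,-0.09,0],[-0.6,0.1,-0.4,-0.09,-0.0547],[-0.6,0.27,-0.934,-0.09,-0.0547],[-0.6,0.27,-0.934,-0.09,-0.0547],[-0.6,0.27,-0.934,-0.09,-0.0547]]
  ]
}}

```text
time_s: 12.05
tcp_pos: [0.5239, -0.0517, 0.0418]
eef_rot: [180.0, 0.1, -7.4]
contact_force: [-0.8, -1.2, -5.9]
gripper_width: 0.0494
gripper_force: 20.0
```

{"op": "drive_tool", "data": {
  "increments": [
    [[-0.6,0.3,-0.4,0,0],[-0.6,0.587,-0.79,0,0],[-0.6,0.587,-0.79,0,0],[-0.6,0.587,-0.79,0,0]]
  ]
}}

```text
time_s: 12.55
tcp_pos: [0.6049, 0.032, 0.0413]
eef_rot: [180.0, 0.1, -7.4]
contact_force: [-0.2, -0.5, -5.9]
gripper_width: 0.0496
gripper_force: 20.0
```

```bash
python3 - <<'E'
from h import *
import pickle
s=r.get_state(); m=camera_model("wrist"); im=capture("wrist")
pickle.dump(m,open("w5.pkl","wb"))
cv2.imwrite("pics/w5.png",cv2.cvtColor(cv2.resize(im,None,fx=1.4,fy=1.4,interpolation=cv2.INTER_CUBIC),cv2.COLOR_RGB2BGR))
print(s["tcp_pos"],s["eef_rot"])
E
```

```text
[0.60491869 0.03204887 0.04128967] [ 1.79954744e+02  1.38668683e-01 -7.43437444e+00]
```

View pics/w5.png

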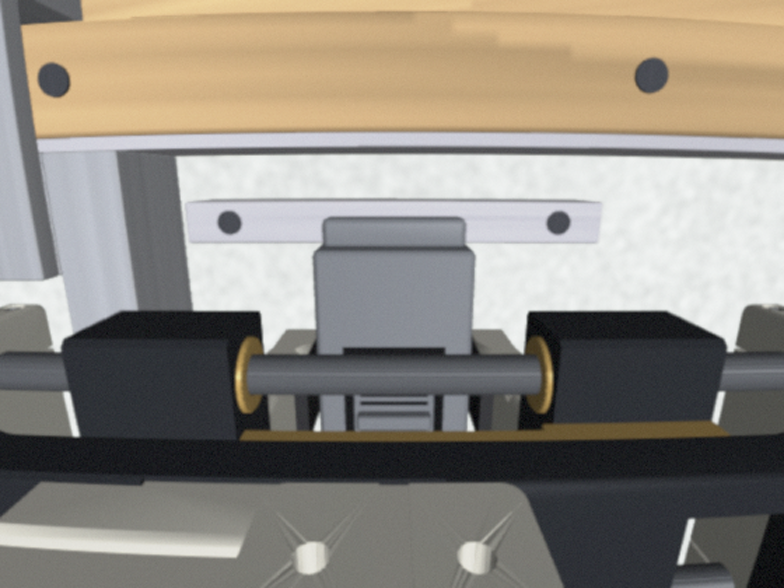

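Wrist view: the bar (187–600, row 220) is parallel to the fence, and the block on the left still sits against the stop. The bar end to block gap is about 15 mm. I'll lower and close in.

{"op": "drive_tool", "data": {
  "increments": [
    [[-0.6,0,0,0.072,0],[-0.6,0,0,0.072,0],[-0.6,0.08,-0.09,0.072,0],[-0.6,0.08,-0.09,0.072,0],[-0.6,0.08,-0.09,0.072,0]]
  ]
}}

```text
time_s: 13.22
tcp_pos: [0.6172, 0.0425, 0.0329]
eef_rot: [180.0, 0.0, -7.4]
contact_force: [-0.1, -0.3, -5.2]
gripper_width: 0.0501
gripper_force: 20.0
```

{"op": "drive_tool", "data": {
  "increments": [
    [[-0.6,0,-0.02,0,0],[-0.6,0,-0.02,0,0]]
  ]
}}

```text
time_s: 13.48
tcp_pos: [0.6177, 0.0449, 0.0332]
eef_rot: [180.0, 0.0, -7.4]
contact_force: [0.7, 0.3, -5.3]
gripper_width: 0.0494
gripper_force: 20.0
```

{"op": "drive_tool", "data": {
  "increments": [
    [[-0.6,0,-0.01,0.01,0],[-0.6,0,-0.01,0.01,0],[-0.6,0,-0.01,0.01,0]]
  ]
}}

```text
time_s: 13.85
tcp_pos: [0.618, 0.0457, 0.0326]
eef_rot: [180.0, -0.0, -7.4]
contact_force: [-2.3, -3.5, 3.7]
gripper_width: 0.0497
gripper_force: 20.0
```

{"op": "drive_tool", "data": {
  "increments": [
    [[-0.6,0,-0.018,0,0],[-0.6,0,-0.018,0,0]]
  ]
}}

```text
time_s: 14.1
tcp_pos: [0.6182, 0.0472, 0.0326]
eef_rot: [179.9, -0.0, -7.4]
contact_force: [-2.5, -8.3, 5.1]
gripper_width: 0.05
gripper_force: 20.0
```

{"op": "drive_tool", "data": {
  "increments": [
    [[-0.6,0.03,0,0,0],[-0.6,0.03,0,0,0]]
  ]
}}

```text
time_s: 14.35
tcp_pos: [0.6202, 0.0468, 0.0325]
eef_rot: [179.9, 0.1, -7.4]
contact_force: [-9.6, -5.3, 11.2]
gripper_width: 0.0502
gripper_force: 20.0
```

{"op": "drive_tool", "data": {
  "increments": [
    [[-0.6,0.02,0,0,0],[-0.6,0.02,0,0,0]]
  ]
}}

```text
time_s: 14.6
tcp_pos: [0.6223, 0.0465, 0.0325]
eef_rot: [179.9, 0.2, -7.4]
contact_force: [-9.8, -4.0, 12.4]
gripper_width: 0.05
gripper_force: 20.0
```

{"op": "drive_tool", "data": {
  "increments": [
    [[-0.6,0.02,0,-0.005,0],[-0.6,0.02,0,-0.005,0]]
  ]
}}

```text
time_s: 14.85
tcp_pos: [0.6237, 0.0463, 0.0325]
eef_rot: [179.9, 0.3, -7.4]
contact_force: [-11.4, -2.8, 9.5]
gripper_width: 0.05
gripper_force: 20.0
```

{"op": "drive_tool", "data": {
  "increments": [
    [[-0.6,0.02,0,0,0],[-0.6,0.02,0,0,0]]
  ]
}}

```text
time_s: 15.1
tcp_pos: [0.6242, 0.0462, 0.0322]
eef_rot: [179.9, 0.5, -7.4]
contact_force: [-16.9, 1.6, 15.0]
gripper_width: 0.0498
gripper_force: 20.0
```

{"op": "drive_tool", "data": {
  "increments": [
    [[-0.6,0.008,-0.025,0,0],[-0.6,0.008,-0.025,0,0],[-0.6,0.008,-0.025,0,0]]
  ]
}}

```text
time_s: 15.48
tcp_pos: [0.6243, 0.0463, 0.0321]
eef_rot: [179.7, 0.6, -7.5]
contact_force: [-18.2, -10.4, 14.7]
gripper_width: 0.0497
gripper_force: 20.0
```

{"op": "drive_tool", "data": {
  "increments": [
    [[-0.6,0,-0.015,0,0],[-0.6,0,-0.015,0,0],[-0.6,0,-0.015,0,0]]
  ]
}}

```text
time_s: 15.85
tcp_pos: [0.6242, 0.0463, 0.0321]
eef_rot: [179.6, 0.6, -7.5]
contact_force: [-16.9, -18.3, 17.1]
gripper_width: 0.0498
gripper_force: 20.0
```

```bash
python3 - <<'E'
from h import *
import pickle
s=r.get_state(); m=camera_model("wrist"); im=capture("wrist")
pickle.dump(m,open("w6.pkl","wb"))
cv2.imwrite("pics/w6.png",cv2.cvtColor(cv2.resize(im[70:320,:450],None,fx=1.75,fy=2.2,interpolation=cv2.INTER_CUBIC),cv2.COLOR_RGB2BGR))
print(s["tcp_pos"],s["eef_rot"],s["moment"])
E
```

```text
[0.62423588 0.04634797 0.03208469] [179.56285088   0.63982918  -7.51243823] [-6.65897106  5.96530783 -0.1628583 ]
```

View pics/w6.png

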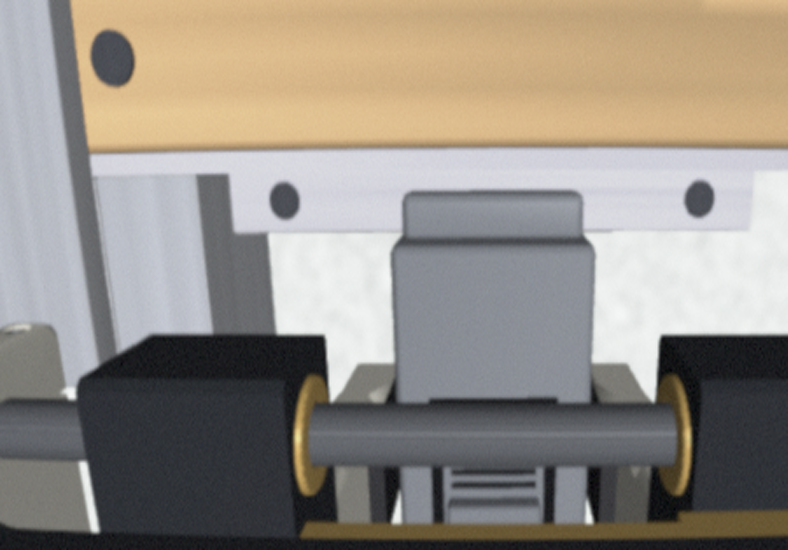

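The laser square is tight against the fence (row 172) and the bar end is on the block (col 232). I'll ease off and release.

{"op": "drive_tool", "data": {
  "increments": [
    [[-0.6,-0.025,0.025,-0.005,0],[-0.6,-0.025,0.025,-0.005,0],[0.45,-0.025,0.025,-0.005,0],[0.45,-0.025,0.025,-0.005,0],[0.45,-0.025,0.025,-0.005,0]]
  ]
}}

```text
time_s: 16.52
tcp_pos: [0.6278, 0.0494, 0.0335]
eef_rot: [-180.0, -0.1, -7.3]
contact_force: [-0.3, 0.9, 0.1]
gripper_width: 0.0632
gripper_force: 0.0
```

{"op": "drive_tool", "data": {
  "increments": [
    [[0.45,0,0,-0.2,0],[0.45,0,0,-0.5,0],[-1,0,0,-0.75,0],[-1,0,0,-0.75,0],[-1,0,0,-0.75,0]]
  ]
}}

```text
time_s: 17.15
tcp_pos: [0.6269, 0.0491, 0.1229]
eef_rot: [-180.0, -0.0, -7.4]
contact_force: [0.6, -0.2, -0.1]
gripper_width: 0.0391
gripper_force: 0.0
```

{"op": "drive_tool", "data": {
  "increments": [
    [[-1,-0.32,0.026,0,0],[-1,-0.32,0.026,0,0],[-1,-0.32,0.026,0,0],[-1,-0.32,0.026,0.44,0],[-1,-0.32,0.026,0.44,0]]
  ]
}}

```text
time_s: 17.77
tcp_pos: [0.5862, 0.0496, 0.0667]
eef_rot: [179.8, 0.4, -7.4]
contact_force: [-0.4, -0.2, 0.6]
gripper_width: 0.0006
gripper_force: 0.0
```

{"op": "drive_tool", "data": {
  "increments": [
    [[-1,0,0,0,0],[-1,0,0,0,0]]
  ]
}}

```text
time_s: 18.02
tcp_pos: [0.5899, 0.0509, 0.0721]
eef_rot: [-179.9, -0.1, -7.4]
contact_force: [-0.7, 0.0, 0.8]
gripper_width: 0.0006
gripper_force: 0.0
```

```bash
python3 - <<'E'
from h import *
im=capture("wrist"); side=capture("side"); s=r.get_state(); print(s["tcp_pos"])
a=cv2.resize(im[60:320,80:440],None,fx=2.1,fy=2.1,interpolation=cv2.INTER_CUBIC)
cv2.imwrite("pics/w7.png",cv2.cvtColor(a,cv2.COLOR_RGB2BGR))
E
```

```text
[0.58951946 0.05088114 0.07185252]
```

View pics/w7.png

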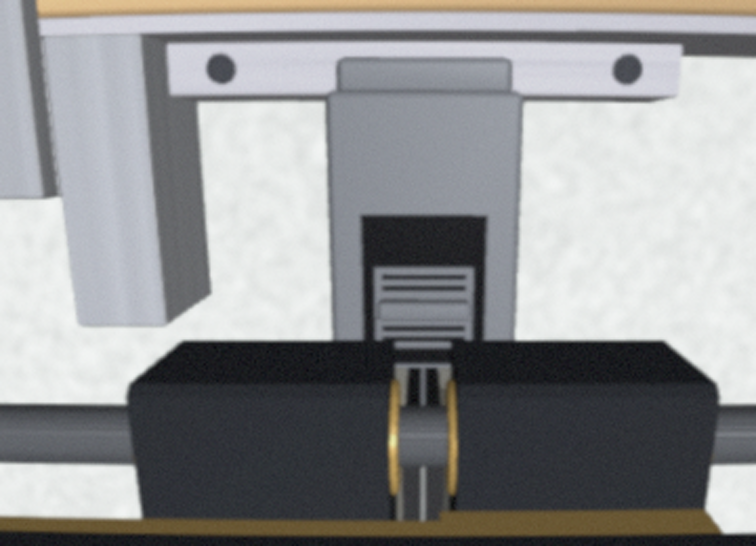

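The switch is still off (ridge at 425,310), and bar and block look home. The closed fingertips are behind the ridge, so I'll lower and push.

{"op": "drive_tool", "data": {
  "increments": [
    [[-1,0,0,0.06,0],[-1,0,0,0.06,0],[-1,0,0,0.06,0]]
  ]
}}

```text
time_s: 18.5
tcp_pos: [0.5889, 0.0507, 0.0634]
eef_rot: [-180.0, -0.0, -7.4]
contact_force: [1.0, 1.0, 1.4]
gripper_width: 0.0004
gripper_force: 0.8
```

{"op": "drive_tool", "data": {
  "increments": [
    [[-1,0.04,0,0,0],[-1,0.08,0,0,0],[-1,0.08,0,0,0]]
  ]
}}

```text
time_s: 18.88
tcp_pos: [0.5975, 0.0489, 0.0633]
eef_rot: [179.9, 0.1, -7.4]
contact_force: [-2.4, -0.2, 5.8]
gripper_width: 0.0003
gripper_force: 3.0
```

{"op": "drive_tool", "data": {
  "increments": [
    [[-1,0.02,0,0,0],[-1,0.035,0,0,0],[-1,0.035,0,0,0]]
  ]
}}

```text
time_s: 19.25
tcp_pos: [0.6001, 0.0484, 0.0633]
eef_rot: [179.9, 0.2, -7.4]
contact_force: [-9.7, 2.0, 11.2]
gripper_width: 0.0002
gripper_force: 6.4
```

{"op": "drive_tool", "data": {
  "increments": [
    [[-1,-0.01,0,-0.012,0],[-1,-0.01,0,-0.012,0],[-1,-0.01,0,-0.012,0]]
  ]
}}

```text
time_s: 19.62
tcp_pos: [0.6006, 0.0488, 0.0644]
eef_rot: [180.0, 0.1, -7.4]
contact_force: [-2.9, 0.6, 0.2]
gripper_width: 0.0004
gripper_force: 1.6
```

{"op": "drive_tool", "data": {
  "increments": [
    [[-1,0.03,0,0,0],[-1,0.03,0,0,0]]
  ]
}}

```text
time_s: 19.88
tcp_pos: [0.6056, 0.0486, 0.0647]
eef_rot: [-180.0, -0.1, -7.4]
contact_force: [-0.6, -0.4, -0.1]
gripper_width: 0.0007
gripper_force: 0.1
```

{"op": "drive_tool", "data": {
  "increments": [
    [[-1,0.03,0,0,0],[-1,0.03,0,0,0]]
  ]
}}

```text
time_s: 20.12
tcp_pos: [0.6089, 0.0482, 0.0647]
eef_rot: [-180.0, -0.0, -7.4]
contact_force: [0.7, 0.2, 0.1]
gripper_width: 0.0007
gripper_force: 0.0
```

{"op": "drive_tool", "data": {
  "increments": [
    [[-1,0,0,-0.2,0],[-1,-0.3,0,-0.7,0],[-1,-0.3,0,-0.7,0],[-1,-0.3,0,-0.7,0]]
  ]
}}

```text
time_s: 20.62
tcp_pos: [0.5728, 0.053, 0.1495]
eef_rot: [-179.9, -0.1, -7.4]
contact_force: [0.1, -0.1, -0.9]
gripper_width: 0.0002
gripper_force: 0.0
```

```bash
python3 - <<'E'
from h import *
import pickle
s=r.get_state(); m=camera_model("wrist"); im=capture("wrist"); pickle.dump(m,open("w8.pkl","wb")); print(s["tcp_pos"])
a=cv2.resize(im[0:280,60:440],None,fx=2.1,fy=2.1,interpolation=cv2.INTER_CUBIC)
cv2.imwrite("pics/w8.png",cv2.cvtColor(a,cv2.COLOR_RGB2BGR))
E
```

```text
[0.57279366 0.05300802 0.14953103]
```

View pics/w8.png

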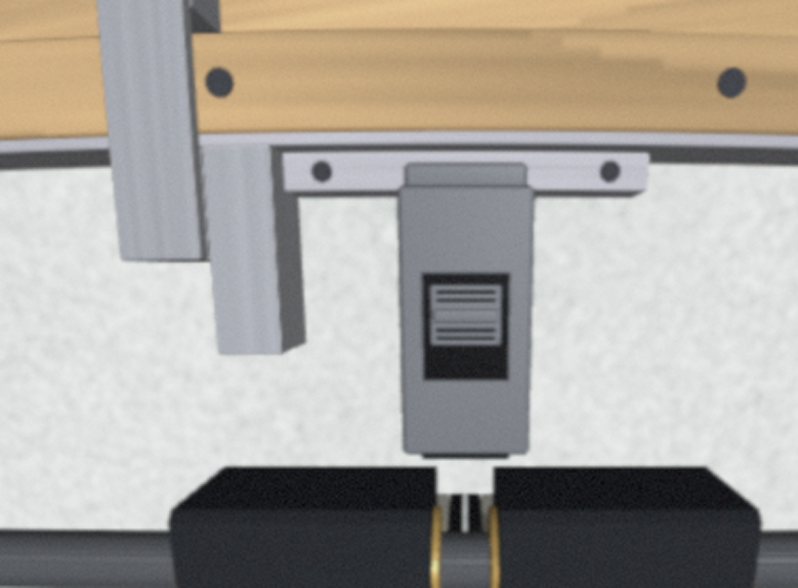

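The slider now sits at the bar end of its slot (465,315), so the switch is on. The block is in the corner, with the bar flush to the fence and its end on the block (col 284). I'm handing in.

```bash
python3 -c "
from plant import job
print(job.close_job())"
```

```text
the job is handed in; nothing more can be done
None
```

I handed the job in at about 21 s with the block home in the corner, the laser square flush to the fence and tight on the block, the switch on, and nothing else touched; it returned no verdict.

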